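# Peel the stuck top tray off a nested stack of finds trays

## Task

Take the steel weight out of the top tray, stand it upright wholly on the cork coaster and let go of it. Then peel the top tray off the sticky stack by the upright pull tab: raise that corner first, about 2 cm, while the opposite corner still rests on the stack, so that the trays below stay where they are. Present the tray: finish holding it by the tab in the fingers, still and roughly level, its middle over the middle of the black mat and at least 13 cm above the table, touching nothing else; leave the vase, jar and brush alone.

Things in the scene. Friction and masses are not known exactly. Their poses are not given: they have to be found in the camera images.
- weight: Steel weight, 350 g, a round block 48 mm across and 30 mm high with a narrow neck (20 mm) and above it a cylindrical knob 30 mm across, from 40 to 62 mm above the underside. It stands in the top tray near the middle. Origin: centre of the underside; z up its axis.
- coaster: Fixed cork disc, 80 mm across, 5 mm thick. Origin: centre of its underside, on the table.
- tray: Top tray, rigid grey plastic, 110 g: shallow pan (floor 116 x 82 mm, 4 mm thick) under a flat flange 148 (x) x 112 (y) mm, its underside 16 and top 20 mm above the origin. Origin: centre of the pan's underside, z up. An ear, 24 mm wide, at the +x +y corner carries the pull tab. The pan hangs with 4 to 8 mm play in the tray below, the flange on its rim. Corners stick: see stack_rim.
- tab (a point): Middle of the upright pull tab, a fin on the ear: 26 mm long along the tray's diagonal (direction (0.797, 0.603) in the tray's frame), 8 mm thick across it, 34 mm high from the flange's top. The point is at (82, 62, 37) mm in the tray's frame, 17 mm above the flange's top, 17 mm below the tab's upper edge. Axes as the tray's.
- tab_corner (a point): Underside of the flange at the corner with the tab, (74, 56, 16) mm in the tray's frame.
- far_corner (a point): Underside of the flange at the opposite corner, (-74, -56, 16) mm in the tray's frame: the pivot of the peel.
- stack: The lower nested trays, loaded and stuck to one another: one loose grey body, about 1.3 to 1.6 kg, 148 x 112 mm at the rim, 52 mm high, standing on the table under the top tray with the same yaw. Origin: centre of its underside. The top tray's origin starts 36 mm above it.
- stack_rim (a point): Middle of the stack's mouth at its rim, 52 mm above the table; axes as the stack's. Near the rim's 4 corners (x +-48, y +-56 mm) black sprung rubber pads, 6 mm high, press on the flange's edge and make it stick: 2 to 3 N each, let go once the flange is 6 mm up. Raising the tab with the far corner as pivot takes 2 to 5 N, straight up 8 to 13 N.
- mat: Fixed black rubber inspection mat, 180 x 140 x 3 mm, flat on the table on the other side from the stack. Origin: centre of its underside.
- vase: Bystander: two-handled vase, 182 mm high, 124 mm over the handles, beside the work at the table's left. Origin: centre of the underside.
- jar: Bystander: small jar, 52 mm across, 70 mm high, on the far side of the table. Origin: centre of the underside.
- brush: Bystander: brush, 170 mm long, lying near the robot. Origin near its middle.
There are look-alikes about, which are no part of the job. Leave any purple look-alike of the weight alone.

How it is judged:
On the way, in this order (a step that is already met when the one before it is completed fails the run):
1. the weight stands on the cork coaster, let go (horizontal distance between weight and coaster below 0.018 m and height (world z) of weight between 0.002 and 0.01 m and angle between weight's own z axis and vertical below 0.1 rad and linear speed of weight below 0.03 m/s and contact force between the fingers and weight below 0.1 N), for 0.2 s.
2. the tab's corner is peeled 15 mm or more off the rim while the opposite corner is still down on it (z of tab_corner in the frame of stack_rim above 0.015 m and z of far_corner in the frame of stack_rim below 0.004 m), for 0.15 s.
At the end, for the whole second after the job is handed in: Tray held still by its tab, underside over 12 cm up, its middle within 45 mm of the mat's, tilt under 0.30 rad, carried by nothing else; weight upright and free on the coaster, within 18 mm of its centre; stack upright within 30 mm of its start; vase, jar, brush moved under 30 mm (all of step 1 and contact force between the fingers and tray above 1 N and height (world z) of tray above 0.12 m and angle between tray's own z axis and vertical below 0.3 rad and horizontal distance between tray and mat below 0.045 m and distance between tab and the grasp point below 0.04 m and linear speed of tray below 0.03 m/s and contact force between tray and stack below 0.05 N and contact force between tray and vase below 0.05 N and contact force between tray and weight below 0.05 N and distance of each of stack, vase, jar, brush from where it was at the start of the episode below 0.03 m and angle between stack's own z axis and vertical below 0.05 rad); the arm keeps its last pose, push and grip.
It fails at once if the lower stack is dragged, lifted or tipped (moved over 30 mm or tilted over 0.15 rad) (distance of stack from where it was at the start of the episode above 0.03 m or angle between stack's own z axis and vertical above 0.15 rad).
It fails at once if vase, jar or brush is shifted by more than 30 mm (distance of any of vase, jar, brush from where it was at the start of the episode above 0.03 m).
It also fails if it takes over 67 s, if anything falls off the work surface, if the arm or the gripper's body presses on something with over 40 N, if the wrist force passes 120 N, or if a joint passes its speed limit or range.

## Robot

A 7-joint arm with a two-finger parallel gripper is mounted at the origin on the work surface. World frame = base frame: x ahead of the robot, y to its left, z up, the work surface at z = 0. Lengths are in m, angles in rad, forces in N, time in s.
With the tool pointing down it reaches from about 0.35 to 0.775 m from the base axis. Payload 3.1 kg.
Tool frame: the origin (TCP) lies on the centre line of the jaws, within the pads' length; the fingertips stand r.nose_length ahead of it and the grasp point (between the pads) lies 6 mm ahead of it (r.nose_length is the distance from the TCP to the fingertips, in m); x points along the fingers, y is the direction in which the jaws open and shut, and the axes are right-handed (so a half turn about x gives the same grasp; the last joint's range is limited). The gripper opens to 85 mm and grips with 20 to 120 N. Pads are 22 mm wide; open, the fingers measure 114 mm over their backs; the gripper's body (76 mm by 85 mm) begins 54 mm behind the grasp point. The pads swing forward as they close: fully open they stand 13 mm farther back than shut.
Start: joints at [1.085, 0.311, 0.014, 1.512, -0.004, 1.319, -0.027], TCP at [0.236, -0.497, 0.256] pointing down, gripper open.
Joint ranges: [-2.7, 2.7], [-0.3, 1.91], [-1.27, 1.3], [0.12, 2.57], [-1.44, 4.58], [0.2, 2.03], [-3.05, 3.05]. Speed limits (rad/s): [2.79, 2.79, 3.14, 3.14, 3.14, 3.14, 3.14].

## Interface

Orientations are given as a rotation vector (axis times angle).
In Python, from rig import r gives the robot as it stands. The module is installed in compiled form; this text tells all that it offers.
- The arm moves only by the shell command python3 -m pendant 'ROWS' [FORCE]. ROWS is JSON, a list of rows, each a list of 7 numbers: the gripper command: -1 is shut, 1 is fully open, values between are in proportion, then the shift along the tool's x, y, z in m, then the turn, a rotation vector about the tool's x, y, z in degrees. In form: [[jaw, dx, dy, dz, ax, ay, az], ...]. A call has 1 to 5 rows; each row is the pose to reach, as a shift and turn from the pose measured when the call began, along the tool's axes at that moment; what a row does not reach only later rows make up. A row lasts 1/10 s, in which the tool goes at most 50 mm and 8.59 degrees, less where a joint would pass 70% of its speed; a pose out of reach is approached as far as the arm can. A call with a gripper value outside its range is refused whole. The fingers move at their own pace and stop on an object; FORCE is the grip in N (left out, the last holds). Time passes only in rows, so rows that repeat a pose let the fingers close. It gives the time, the measured TCP pose, the force and the opening at its end, in the units of the state.
- r.state(): the state, without advancing time (a new reading comes with each control period).
- r.grab_frame(name): name is "scene" or "top" or "wrist"; returns a dict with "image" (384x512x3 uint8, red, green, blue), "fovy" (degrees; the focal length in pixels is half the picture's height over the tangent of half this angle, whatever the lens; pixels are square), "cx", "cy" (the principal point, pixels), "k1" (the pictures are not rectified: a ray, as slopes to the right and down, at radius r is drawn at 1 + k1 r^2 times it, then the intrinsics apply), "R" (3x3) and "t" (3): a world point X has camera coordinates R X + t; the wrist camera has in their place "mount" (4x4, takes a point from camera to tool coordinates, whose origin is the TCP and whose axes are the tool frame's). Camera axes: x right, y down, z forward; pixel columns grow to the right and rows downward; lengths in m; the calibration is good to about 2 mm. A picture is of the moment at which its call begins: read the wrist's pose just before it. There is no depth.
- r.sign_off(): hands the job in, once; it reports no verdict.
Trained networks look in a picture, given as the dict that the camera call returned (one of the last four; its "shot" number tells which), for a name from the list of things; names that differ only in an ending like _2 or _b are one class to them, and where a whole thing is asked for, a point or a joint stands for the part that bears it (a point fixed in the world has none). Each returns a list of dicts, best first, with "confidence" (0 to 1); they miss things now and then, are a little off and sometimes report something else, mostly with a low value. They report only what shows in the picture. A call takes as long as a camera call. They do not tell look-alikes from the thing itself.
- r.find_in(picture, label): "box" ([centre column, centre row, width, height] in pixels, round what is visible of it).
- r.masks_of(picture, label): "mask" (384x512 bool, what is visible of it) and "box" ([centre column, centre row, width, height] in pixels, round what is visible of it).
The state is a dict: "time": time; "qpos": joint angles; "qd": joint speeds; "effort": joint torques, N m; "ee_pos": TCP position; "tool_rot": TCP orientation; "ft_force": force on the tool from outside, world axes, zero at the start; "ft_torque": the same for the moment, N m; "width": opening from 0.0 (shut) to 1.0 (fully open).
Only numpy, scipy, OpenCV 4.12 (cv2) and the standard library are available. Lean on these libraries where they do the work, as an engineer would, in place of code of your own. Each camera call takes 0.05 s, during which the arm holds its last target.

## Working session

There is one attempt and no reset: what is moved stays moved. The work goes in short steps, Python scripts to look and compute and a shell command to move; the robot and the scene stay as the last step left them, time stands still between calls to the robot, and variables do not carry over. Pictures are saved under pics/ and viewed, and the job is handed in when it is done.

```bash
mkdir -p pics; ls; python3 - <<'E'
from rig import r
import cv2
s=r.state(); print({k:(v if not hasattr(v,'round') else v) for k,v in s.items()}, r.nose_length)
for n in("scene","top","wrist"):
    f=r.grab_frame(n); cv2.imwrite(f"pics/{n}0.png",f["image"][:,:,::-1])
    print(n,{k:v for k,v in f.items() if k!="image"})
    for l in("weight","coaster","tray","tab","stack","mat","vase","jar","brush"):
        print(l,[( [round(x) for x in d["box"]],round(d["confidence"],2)) for d in r.find_in(f,l)])
E
```

```text
pics
{'time': 0.0, 'qpos': array([ 1.08529591,  0.31171184,  0.01399748,  1.51306117, -0.00440559,
        1.31916056, -0.02719656]), 'qd': array([ 1.80528834e-03,  9.19141466e-04, -1.47424924e-03, -2.00265519e-04,
        5.09411717e-05, -7.06747721e-04, -1.18914059e-03]), 'effort': array([-9.38908215e-05, -3.79913342e+01,  1.46060321e-01, -2.30593854e+01,
        1.23283835e-02,  1.37299468e-02, -2.01997437e-05]), 'ee_pos': array([ 0.23588505, -0.49611797,  0.25522692]), 'tool_rot': array([ 1.97569544,  0.448221  , -1.97690519]), 'ft_force': array([-0.49746511,  0.45320461, -0.29016044]), 'ft_torque': array([ 0.01120298,  0.00556508, -0.01771848]), 'width': 0.9979675810651542} 0.025
scene {'fovy': 48.926062523010756, 'cx': 259.56889693414297, 'cy': 190.18454398210352, 'k1': -0.04831882619067649, 'R': array([[-0.26289924,  0.96482243, -0.00129419],
       [ 0.63794029,  0.17282227, -0.75044297],
       [-0.72382054, -0.19811651, -0.66093394]]), 't': array([ 0.0865821 , -0.32066041,  1.68389004]), 'shot': 1}
weight [([302, 185, 17, 24], 0.82), ([256, 179, 18, 21], 0.81), ([354, 196, 
[... 1031 characters left out ...]
13, 46, 62], 0.58)]
vase [([120, 159, 56, 41], 0.97)]
jar [([345, 136, 21, 25], 0.55)]
brush [([287, 263, 61, 14], 0.93), ([217, 226, 57, 74], 0.44)]
wrist {'fovy': 60.61397718151901, 'cx': 253.8310007500951, 'cy': 184.20314989893606, 'k1': 0.022833669817015335, 'mount': array([[ 8.52279638e-05, -3.27361050e-01,  9.44899326e-01,
        -1.17133092e-01],
       [ 9.99999902e-01,  4.38716839e-04,  6.17958422e-05,
         8.62038100e-04],
       [-4.34772797e-04,  9.44899228e-01,  3.27361055e-01,
        -8.56652353e-02],
       [ 0.00000000e+00,  0.00000000e+00,  0.00000000e+00,
         1.00000000e+00]]), 'shot': 3}
weight []
coaster []
tray []
tab []
stack []
mat []
vase []
jar []
brush []
```

```bash
python3 - <<'E'
import cv2
a=cv2.imread("pics/scene0.png")[130:300,120:450]; cv2.imwrite("pics/sc_crop.png",cv2.resize(a,None,fx=2.4,fy=2.4,interpolation=cv2.INTER_CUBIC))
a=cv2.imread("pics/top0.png")[110:300,80:400]; cv2.imwrite("pics/top_crop.png",cv2.resize(a,None,fx=2.5,fy=2.5,interpolation=cv2.INTER_CUBIC))
E
```

```text
(no output)
```

View pics/sc_crop.png

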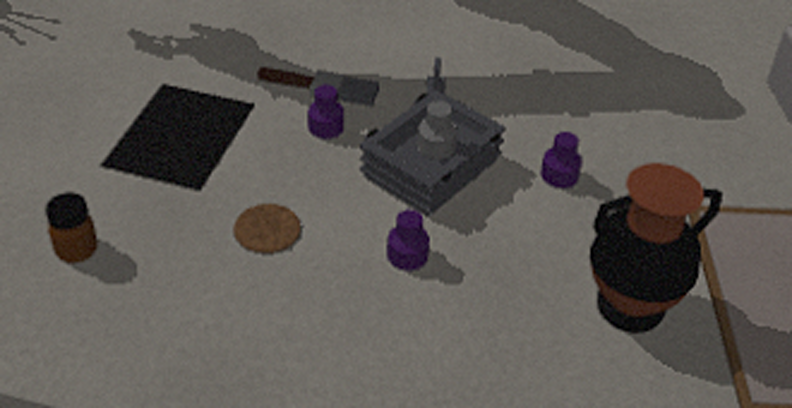

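View pics/top_crop.png

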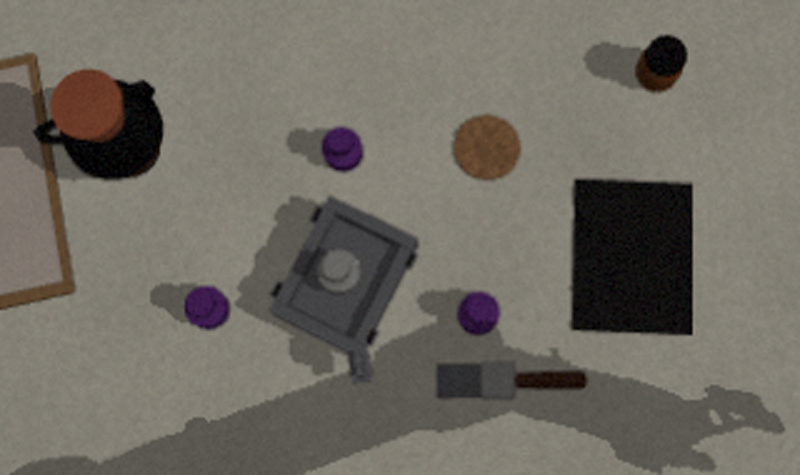

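The real weight is the grey one in the tray, at top px (215,217) and scene px (302,182). The purple look-alikes are at top px (217,170), (163,233) and (271,235), and at scene px (255,178), (354,196) and (290,230). Next I'll get rough positions and take a close crop.

```bash
cat > h.py <<'E'
import numpy as np, cv2
from scipy.spatial.transform import Rotation as Ro
from scipy.optimize import least_squares
from rig import r
def cam(f,st=None):
    h=f["image"].shape[0]; F=h/2/np.tan(np.radians(f["fovy"])/2)
    if "R" in f: R,t=np.array(f["R"]),np.array(f["t"])
    else:
        T=np.eye(4);T[:3,:3]=Ro.from_rotvec(st["tool_rot"]).as_matrix();T[:3,3]=st["ee_pos"]
        M=np.linalg.inv(T@np.array(f["mount"]));R,t=M[:3,:3],M[:3,3]
    return dict(F=F,cx=f["cx"],cy=f["cy"],k=f["k1"],R=R,t=t)
def proj(c,X):
    P=np.atleast_2d(X)@c["R"].T+c["t"]; p=P[:,:2]/P[:,2:]
    p=p*(1+c["k"]*(p**2).sum(1,keepdims=True))
    return p*c["F"]+[c["cx"],c["cy"]]
def ray(c,uv):
    d=(np.array(uv,float)-[c["cx"],c["cy"]])/c["F"]; p=d.copy()
    for _ in range(20): p=d/(1+c["k"]*(p@p))
    return -c["R"].T@c["t"], c["R"].T@np.r_[p,1]
def onz(c,uv,z):
    o,d=ray(c,uv); return o+d*(z-o[2])/d[2]
def tri(obs):
    A=np.zeros((3,3));b=np.zeros(3)
    for c,uv in obs:
        o,d=ray(c,uv);d=d/np.linalg.norm(d);P=np.eye(3)-np.outer(d,d);A+=P;b+=P@o
    X=np.linalg.solve(A,b); return X,[np.round(proj(c,X)[0]-uv,1) for c,uv in obs]
def shoot(n,name=None):
    st=r.state(); f=r.grab_frame(n); c=cam(f,st)
    if name: cv2.imwrite(f"pics/{name}.png",f["image"][:,:,::-1])
    return f,c,st
def crop(f,x0,y0,x1,y1,s,name):
    cv2.imwrite(f"pics/{name}.png",cv2.resize(f["image"][y0:y1,x0:x1,::-1],None,fx=s,fy=s,interpolation=cv2.INTER_CUBIC))
E
python3 - <<'E'
from h import *
fs,cs,_=shoot("scene"); ft,ct,_=shoot("top")
for l in("coaster","mat","weight","tray","jar","vase","brush"):
  for f,c,n in((fs,cs,"s"),(ft,ct,"t")):
    for d in r.masks_of(f,l)[:4]:
        if d["confidence"]<.4: continue
        m=d["mask"];yy,xx=np.nonzero(m)
        if len(xx)<10: continue
        z={"coaster":.005,"mat":.003,"weight":.09,"tray":.056}.get(l,.03)
        print(l,n,round(d["confidence"],2),(xx.mean().round(1),yy.mean().round(1)),len(xx),onz(c,(xx.mean(),yy.mean()),z).round(3))
crop(ft,180,170,270,270,8,"trayt"); crop(fs,260,140,340,230,6.5,"trays")
E
```

```text
coaster s 0.7 (np.float64(231.0), np.float64(225.0)) 450 [0.662 0.006 0.005]
coaster t 0.56 (np.float64(275.3), np.float64(168.1)) 488 [0.656 0.001 0.005]
mat s 0.87 (np.float64(193.9), np.float64(186.9)) 1629 [ 0.533 -0.159  0.003]
mat s 0.72 (np.float64(255.0), np.float64(164.7)) 354 [ 0.373 -0.004  0.003]
mat t 0.7 (np.float64(218.3), np.float64(221.7)) 1930 [0.501 0.172 0.003]
mat t 0.66 (np.float64(332.3), np.float64(212.1)) 3019 [ 0.521 -0.16   0.003]
weight s 0.93 (np.float64(289.6), np.float64(230.9)) 330 [0.72  0.185 0.09 ]
weight s 0.81 (np.float64(301.8), np.float64(184.8)) 312 [0.535 0.181 0.09 ]
weight s 0.81 (np.float64(255.0), np.float64(177.4)) 281 [0.539 0.044 0.09 ]
weight s 0.72 (np.float64(353.8), np.float64(197.4)) 288 [0.55 0.33 0.09]
weight t 0.7 (np.float64(162.7), np.float64(232.3)) 250 [0.463 0.316 0.09 ]
weight t 0.69 (np.float64(271.9), np.float64(234.2)) 260 [0.45  0.022 0.09 ]
weight t 0.57 (np.float64(217.1), np.float64(168.5)) 204 [0.637 0.167 0.09 ]
weight t 0.52 (np.float64(216.0), np.float64(218.1)) 247 [0.498 0.172 0.09 ]
tray s 0.68 (np.float64(298.8), np.float64(186.5)) 958 [0.506 0.168 0.056]
tray t 0.68 (np.float64(218.1), np.float64(221.6)) 1925 [0.494 0.168 0.056]
jar s 0.84 (np.float64(149.2), np.float64(224.8)) 463 [ 0.744 -0.204  0.03 ]
jar t 0.9 (np.float64(344.3), np.float64(135.4)) 336 [ 0.744 -0.204  0.03 ]
vase s 0.7 (np.float64(390.2), np.float64(232.4)) 2581 [0.599 0.442 0.03 ]
vase t 0.9 (np.float64(121.6), np.float64(159.8)) 1633 [0.687 0.451 0.03 ]
brush s 0.85 (np.float64(254.4), np.float64(164.6)) 355 [0.407 0.004 0.03 ]
brush s 0.63 (np.float64(149.2), np.float64(224.4)) 454 [ 0.742 -0.205  0.03 ]
brush t 0.86 (np.float64(279.9), np.float64(261.6)) 689 [ 0.38  -0.001  0.03 ]
```

View pics/trayt.png

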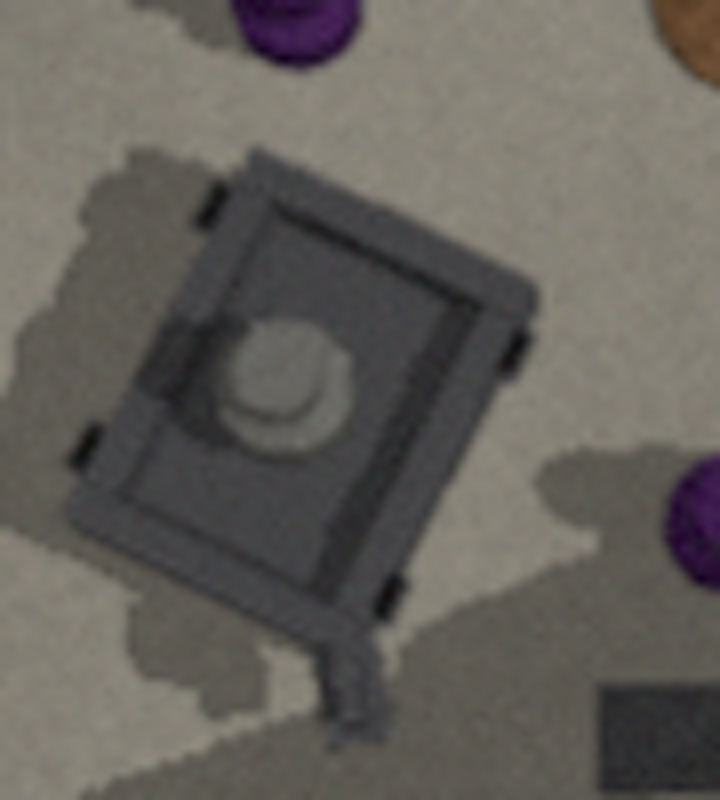

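View pics/trays.png

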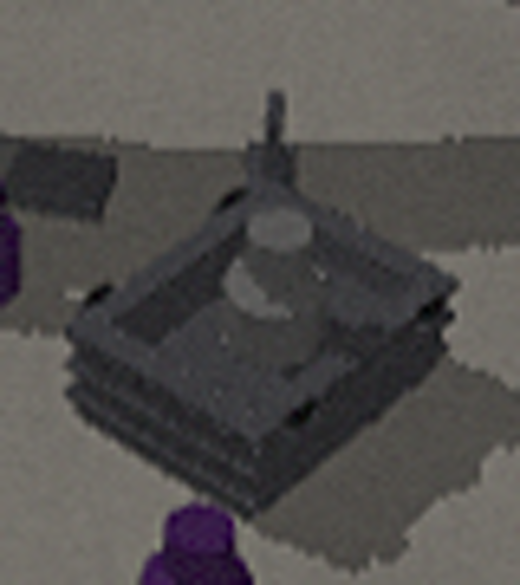

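The close crop shows a grey weight inside the tray, with its knob top at top px (214.4,216) and scene px (303,175). The tab is at the lower corner, top px (224,258). Next I'll fit the poses.

```bash
python3 - <<'E'
from h import *
fs,cs,_=shoot("scene"); ft,ct,_=shoot("top")
obs=dict(A=((211.2,189),(299.2,208.5)),B=((247.5,206.2),(270.8,190)),C=((188.8,234.4),(330.8,183.8)),knob=((214.4,216),(303.1,175.1)),tabtop=((224.5,261),(302,154.5)))
for k,(a,b) in obs.items():
    X,e=tri([(ct,a),(cs,b)]);print(k,X.round(4),*e)
loc=dict(A=(-74,-56,20),B=(-74,56,20),C=(74,-56,20))
# A opposite of tab?
def res(p,M,z):
    out=[]
    for k,l in M.items():
        l=np.array(l)/1000;c,s=np.cos(p[2]),np.sin(p[2])
        X=np.array([p[0]+c*l[0]-s*l[1],p[1]+s*l[0]+c*l[1],p[3]+l[2]])
        out+=list(proj(ct,X)[0]-obs[k][0])+list(proj(cs,X)[0]-obs[k][1])
    return np.array(out)
for nm,M in(("AB short",dict(A=(-74,-56,20),B=(-74,56,20),C=(74,-56,20))),):
  for y0 in(0,1.6,3.1,-1.6):
    q=least_squares(res,[.49,.17,y0,.036],args=(M,0));print(nm,q.x.round(4),q.cost.round(2),q.fun.round(1))
  p=q.x
q=min((least_squares(res,[.49,.17,y0,.036],args=(M,0)) for y0 in(0,1.6,3.1,-1.6)),key=lambda q:q.cost);p=q.x
c,s=np.cos(p[2]),np.sin(p[2]);R=np.array([[c,-s],[s,c]])
print("tab",p[:2]+R@[.082,.062],"dir",R@[.797,.603],np.degrees(np.arctan2(*(R@[.797,.603])[::-1])))
for l,c_ in(("coaster",.005),("mat",.003)):pass
st=r.state();print(Ro.from_rotvec(st["tool_rot"]).as_matrix().round(3),st["ee_pos"])
E
```

```text
A [0.5886 0.1871 0.0474] [ 0.2 -0. ] [0.2 0. ]
B [0.5356 0.0882 0.0493] [-0.8  0.2] [-0.8 -0.1]
C [0.4603 0.2544 0.0481] [-1.2  0.2] [-1.1  0. ]
knob [0.5024 0.1765 0.0986] [-0.5  0.1] [-0.4 -0. ]
tabtop [0.3825 0.1516 0.082 ] [-0.3  0.1] [-0.3 -0. ]
AB short [0.4976 0.1716 2.6522 0.028 ] 3.02 [ 0.5 -0.3 -0.1 -0.1 -0.5 -0.1 -1.2  0.4 -1.7  0.8 -0.6 -0.2]
AB short [0.4976 0.1716 2.6522 0.028 ] 3.02 [ 0.5 -0.3 -0.1 -0.1 -0.5 -0.1 -1.2  0.4 -1.7  0.8 -0.6 -0.2]
AB short [0.4976 0.1716 2.6522 0.028 ] 3.02 [ 0.5 -0.3 -0.1 -0.1 -0.5 -0.1 -1.2  0.4 -1.7  0.8 -0.6 -0.2]
AB short [ 0.4976  0.1716 -3.6309  0.028 ] 3.02 [ 0.5 -0.3 -0.1 -0.1 -0.5 -0.1 -1.2  0.4 -1.7  0.8 -0.6 -0.2]
tab [0.3960504  0.15539459] dir [-0.98690556 -0.15759259] -170.92740222153455
[[ 0.     0.429 -0.903]
 [-0.    -0.903 -0.429]
 [-1.     0.    -0.   ]] [ 0.23620303 -0.49672627  0.25630637]
```

```bash
python3 -m pendant '[[1,0,-0.033,-0.0353,4,0,0],[1,0,-0.066,-0.0706,8,0,0],[1,0,-0.099,-0.106,12,0,0],[1,0,-0.132,-0.141,16,0,0],[1,0,-0.165,-0.176,16,0,0]]'
cat >> h.py <<'E'
def to(target,dirjaw=None,st=None):
    """shift in tool axes to reach world target; deg turn about tool x to bring tool y to dirjaw"""
    st=st or r.state();R=Ro.from_rotvec(st["tool_rot"]).as_matrix()
    d=R.T@(np.array(target)-st["ee_pos"]); print("ee",st["ee_pos"].round(4),"shift",d.round(4))
    if dirjaw is not None:
        y=np.array([*dirjaw,0.]);y/=np.linalg.norm(y);z=np.cross([0,0,-1],y);G=np.c_[[0,0,-1],y,z]
        print("turn",np.degrees(Ro.from_matrix(R.T@G).as_rotvec()).round(2))
    print("ft",st["ft_force"].round(2),"w",round(st["width"],3),"t",st["time"])
E
python3 -c "
from h import *
to([.5,.175,.25],(.158,-.987))"
```

```text
time: 2.9
ee_pos: [0.3247, -0.2703, 0.2565]
tool_rot: [2.137, 0.174, -2.135]
ft_force: [0.6, 0.6, 0.7]
width: 1.0
ee [ 0.3247 -0.2703  0.2565] shift [ 0.0064 -0.4109 -0.2453]
turn [ 0.26 -0.03 -0.04]
ft [0.6  0.58 0.69] w 1.0 t 2.9
```

```bash
python3 -m pendant '[[1,0,-0.043,-0.0256,0,0,0],[1,0,-0.086,-0.051,0,0,0],[1,0,-0.129,-0.077,0,0,0],[1,0,-0.172,-0.1025,0,0,0],[1,0,-0.215,-0.128,0,0,0]]'
python3 -m pendant '[[1,0,-0.043,-0.0256,0,0,0],[1,0,-0.086,-0.051,0,0,0],[1,0,-0.129,-0.077,0,0,0],[1,0,-0.172,-0.1025,0,0,0],[1,0,-0.205,-0.123,0,0,0]]'
python3 -c "
from h import *
to([.5,.175,.25],(.158,-.987))
f,c,s=shoot('wrist','w1')
np.savez('w1.npz',img=f['image'],**c)
to([.5,.175,.25],(.158,-.987))
for l in('weight','tray','tab'):
  for d in r.masks_of(f,l)[:3]:
    yy,xx=np.nonzero(d['mask']);print(l,d['confidence'],np.round(d['box']),xx.mean().round(1),yy.mean().round(1))
"
```

```text
time: 3.4
ee_pos: [0.4158, -0.0375, 0.2569]
tool_rot: [2.138, 0.173, -2.134]
ft_force: [1.5, -0.1, -1.2]
width: 1.004
time: 3.9
ee_pos: [0.5043, 0.1878, 0.257]
tool_rot: [2.138, 0.176, -2.133]
ft_force: [-0.8, -1.1, 0.7]
width: 0.999
ee [0.5043 0.1878 0.257 ] shift [0.0069 0.0119 0.0064]
turn [ 0.33 -0.15 -0.03]
ft [-0.79 -1.08  0.73] w 0.999 t 3.9
ee [0.505  0.1959 0.2566] shift [0.0064 0.0198 0.0085]
turn [ 0.8  -0.31  0.47]
ft [2.88 7.16 1.26] w 1.001 t 3.95
weight 0.78 [295.  17.  52.  33.] 292.3 13.3
weight 0.77 [265. 167.  47.  56.] 265.0 165.6
weight 0.71 [121. 161.  58.  51.] 119.8 160.3
tray 0.57 [272. 177. 177. 213.] 271.3 165.3
tab 0.88 [273. 179. 177. 214.] 271.6 165.3
```

View pics/w1.png

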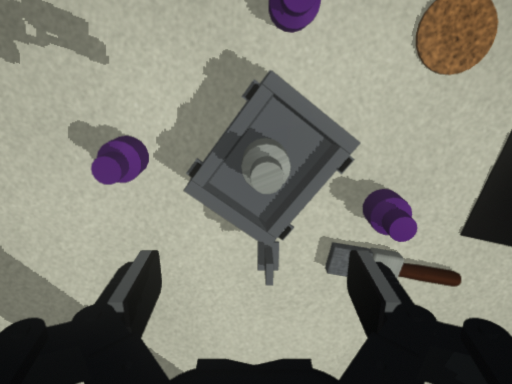

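```bash
python3 -m pendant '[[1,0.006,0.02,0.008,0,0,0],[1,0.006,0.02,0.008,0,0,0],[1,0.006,0.02,0.008,0,0,0],[1,0.006,0.02,0.008,0,0,0]]'
cat > sh.py <<'E'
import sys
from h import *
n=sys.argv[1]
f,c,s=shoot('wrist',n);np.savez(n+'.npz',img=f['image'],**c)
print(s['ee_pos'].round(4),np.abs(s['qd']).max().round(4))
E
python3 sh.py w2
python3 -m pendant '[[1,0.01,0.0,-0.045,0,0,0],[1,0.02,0,-0.08,0,0,0],[1,0.02,0,-0.08,0,0,0],[1,0.02,0,-0.08,0,0,0],[1,0.02,0,-0.08,0,0,0]]'
python3 sh.py w3
python3 - <<'E'
import cv2
for n in("w2","w3"):
    a=cv2.imread(f"pics/{n}.png")
    cv2.imwrite(f"pics/{n}c.png",cv2.resize(a[0:300,110:440] if n=="w3" else a[30:300,150:400],None,fx=2.4 if n=="w3" else 2.2,fy=2.4 if n=="w3" else 2.2,interpolation=cv2.INTER_CUBIC)[:600,:800])
E
```

```text
time: 4.5
ee_pos: [0.4993, 0.1646, 0.2509]
tool_rot: [2.138, 0.175, -2.133]
ft_force: [-0.5, -0.3, 0.6]
width: 0.997
[0.4993 0.1646 0.2509] 0.0108
time: 5.05
ee_pos: [0.5774, 0.179, 0.2318]
tool_rot: [2.137, 0.178, -2.132]
ft_force: [-1.0, -0.1, -0.0]
width: 1.003
[0.5774 0.179  0.2318] 0.0204
```

View pics/w2c.png

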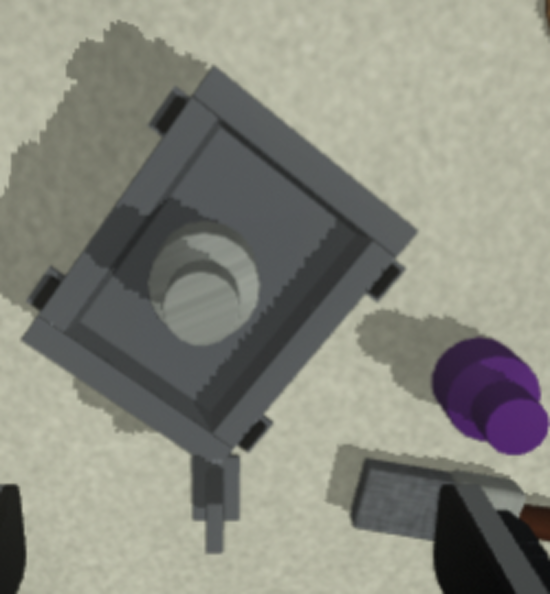

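View pics/w3.png

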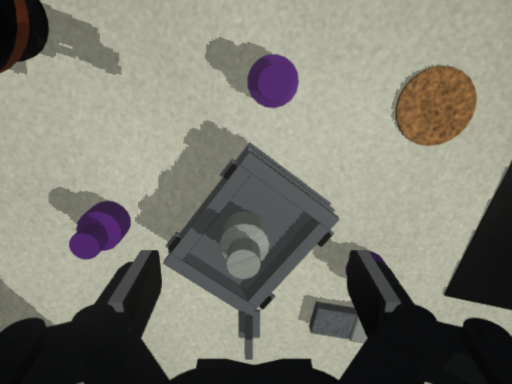

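```bash
python3 - <<'E'
import cv2
a=cv2.imread("pics/w3.png")[130:370,150:350]; cv2.imwrite("pics/w3d.png",cv2.resize(a,None,fx=2.5,fy=2.5,interpolation=cv2.INTER_CUBIC))
E
```

```text
(no output)
```

View pics/w3d.png

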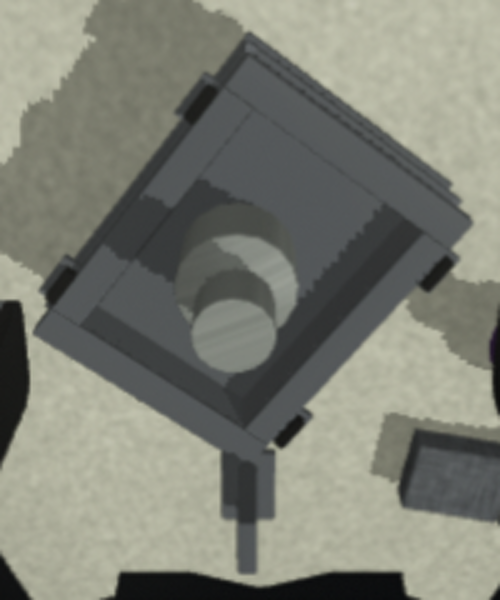

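```bash
python3 - <<'E'
from h import *
L=lambda n:{k:np.load(n+".npz")[k] for k in("F","cx","cy","k","R","t")}
c2,c3=L("w2"),L("w3")
f=r.grab_frame("top");ct=cam(f);f=r.grab_frame("scene");cs=cam(f)
obs=dict(A=[(c2,(246.8,60.5)),(c3,(250,152)),(ct,(211.2,189)),(cs,(299.2,208.5))],
B=[(c2,(340,135.5)),(c3,(338.8,218.8)),(ct,(247.5,206.2)),(cs,(270.8,190))],
C=[(c2,(160,183.6)),(c3,(164,262)),(ct,(188.8,234.4)),(cs,(330.8,183.8))],
knob=[(c2,(242.3,170)),(c3,(243.2,264.4)),(ct,(214.4,216)),(cs,(303.1,175.1))],
tabend=[(c2,(247.5,280.9)),(c3,(248.8,359.2))])
for k,o in obs.items():
    print(k,"wrist",tri(o[:2])[0].round(4),*tri(o[:2])[1]);
    if len(o)>2: print("   all",tri(o)[0].round(4),*tri(o)[1])
M=dict(A=(-74,-56,20),B=(-74,56,20),C=(74,-56,20),tabend=(82+.797*13,62+.603*13,54))
def res(p,w=None):
    out=[]
    for k,l in M.items():
        l=np.array(l)/1000;c,s=np.cos(p[2]),np.sin(p[2])
        X=np.array([p[0]+c*l[0]-s*l[1],p[1]+s*l[0]+c*l[1],p[3]+l[2]])
        for cc,uv in obs[k][:2]: out+=list(proj(cc,X)[0]-uv)
    return np.array(out)
q=least_squares(res,[.49,.17,2.65,.036]);p=q.x;print(p.round(4),q.fun.round(1))
c,s=np.cos(p[2]),np.sin(p[2]);R=np.array([[c,-s],[s,c]])
print("tab",p[:2]+R@[.082,.062],"dir",R@[.797,.603])
for nm in("w1","w3"):
    pass
print("coaster w3", onz(c3,(436,105),.005))
to([0.5,.175,.25],(.158,-.987))
E
```

```text
A wrist [0.5916 0.1849 0.0522] [ 0.7 -0. ] [-0.6  0. ]
   all [0.5901 0.186  0.048 ] [-0.7  1.6] [-2.   0.3] [ 0.5 -0.6] [-0.3  0.1]
B wrist [0.5391 0.086  0.0512] [-0.3  0. ] [0.3 0. ]
   all [0.5376 0.0871 0.0503] [-2.   1.2] [-1.3  0.9] [-0.4 -0.6] [-1.3  0. ]
C wrist [0.462  0.2535 0.0529] [ 0.3 -0. ] [-0.3  0. ]
   all [0.4601 0.2544 0.0486] [0.5 0.2] [-0.3 -0.8] [-1.2  0.2] [-1.1 -0.2]
knob wrist [0.5045 0.175  0.1025] [-0.5  0. ] [ 0.5 -0. ]
   all [0.5027 0.1757 0.0989] [-1.5  0.7] [-0.5 -0.7] [-0.2 -0. ] [-0.7 -0.1]
tabend wrist [0.3876 0.1516 0.0894] [ 0. -0.] [-0.  0.]
[0.5001 0.17   2.6551 0.0323] [ 0.7 -0.1 -0.6 -0.   0.1  0.   0.7  0.3 -0.1  0.7 -0.8  0.6 -0.  -0.3
 -0.1 -1.1]
tab [0.39860188 0.15352568] dir [-0.98645652 -0.16037933]
coaster w3 [0.65981181 0.00462761 0.005     ]
ee [0.5776 0.1785 0.2323] shift [-0.018  -0.0094  0.0771]
turn [ 0.42 -0.2  -0.07]
ft [ 0.13 -0.11  0.32] w 1.0 t 5.2
```

```bash
python3 -m pendant '[[1,0.03,-0.004,0.04,0,0,0],[1,0.055,-0.008,0.073,0.4,-0.2,0],[1,0.055,-0.008,0.073,0.4,-0.2,0],[1,0.055,-0.008,0.073,0.4,-0.2,0]]'
python3 -c "
from h import *
to([.504,.175,.098],(.16,-.987))"
```

```text
time: 5.6
ee_pos: [0.5027, 0.1737, 0.1768]
tool_rot: [2.135, 0.168, -2.138]
ft_force: [1.0, 1.1, 0.2]
width: 0.998
ee [0.5027 0.1737 0.1768] shift [ 0.0787 -0.0013 -0.0016]
turn [-0.01  0.08 -0.17]
ft [0.99 1.1  0.15] w 0.998 t 5.6
```

```bash
python3 -m pendant '[[1,0.04,-0.001,-0.0015,0,0,0],[1,0.079,-0.001,-0.0015,0,0,0],[1,0.079,-0.001,-0.0015,0,0,0],[1,0.079,-0.001,-0.0015,0,0,0]]' 60
python3 -c "
from h import *
to([.504,.175,.098],(.16,-.987))
f,c,s=shoot('wrist','w4');f,c,s=shoot('scene');crop(f,240,110,360,230,5,'s4')"
```

```text
time: 6.0
ee_pos: [0.5057, 0.1752, 0.0992]
tool_rot: [2.139, 0.169, -2.136]
ft_force: [0.1, -0.3, 0.8]
width: 0.999
ee [0.5057 0.1752 0.0992] shift [ 0.0012 -0.0001  0.0017]
turn [-0.06 -0.06 -0.13]
ft [ 0.11 -0.25  0.84] w 0.999 t 6.0
```

View pics/w4.png

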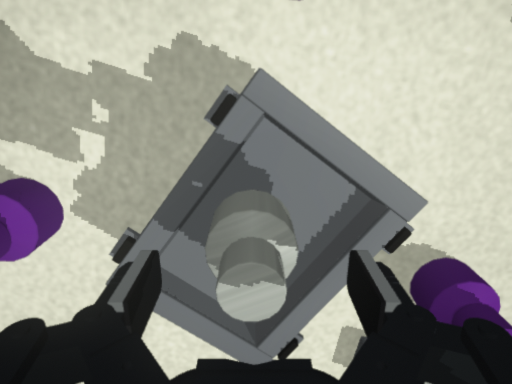

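View pics/s4.png

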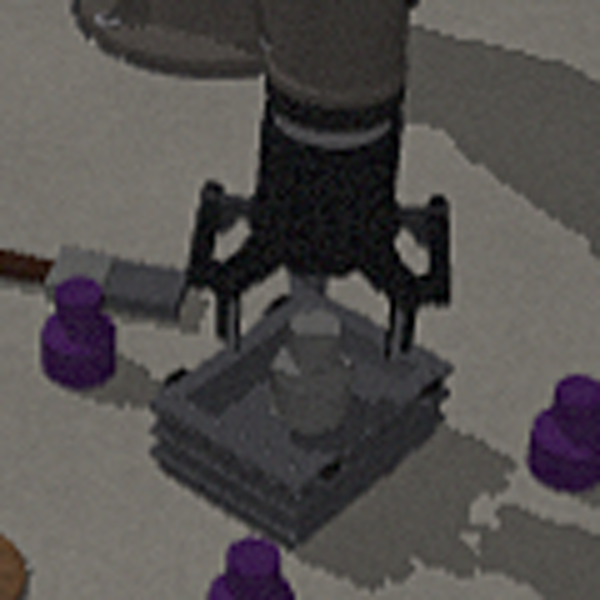

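The jaws straddle the grey knob, which is at px (252,290) with the fingers at x=150 and x=360. Closing now.

```bash
python3 -m pendant '[[-1,0.001,0,0.0015,0,0,0],[-1,0.001,0,0.0015,0,0,0],[-1,0.001,0,0.0015,0,0,0],[-1,0.001,0,0.0015,0,0,0],[-1,0.001,0,0.0015,0,0,0]]' 60
python3 -m pendant '[[-1,0,0,0,0,0,0],[-1,0,0,0,0,0,0]]'
```

```text
time: 6.6
ee_pos: [0.5054, 0.1759, 0.1003]
tool_rot: [2.144, 0.17, -2.131]
ft_force: [0.7, 1.6, 4.0]
width: 0.33
time: 6.8
ee_pos: [0.5054, 0.1759, 0.1003]
tool_rot: [2.143, 0.17, -2.131]
ft_force: [0.0, 0.1, 2.4]
width: 0.331
```

```bash
python3 -m pendant '[[-1,-0.015,0,0,0,0,0],[-1,-0.035,0,0,0,0,0],[-1,-0.06,0,0,0,0,0],[-1,-0.085,0,0,0,0,0],[-1,-0.085,0,0,0,0,0]]'
python3 -c "
from h import *
to([.66,.003,.19],(.16,-.987))
f,c,s=shoot('wrist','w5');f,c,s=shoot('scene');crop(f,200,100,360,260,4,'s5')
f,c,s=shoot('top')
for nm,f,c in (('t',f,c),):
  for d in r.masks_of(f,'coaster')[:2]:
    yy,xx=np.nonzero(d['mask']);print(d['confidence'],len(xx),onz(c,((xx.max()+xx.min())/2,(yy.max()+yy.min())/2),.005),onz(c,(xx.mean(),yy.mean()),.005))
"
```

```text
time: 7.3
ee_pos: [0.5067, 0.1769, 0.1877]
tool_rot: [2.15, 0.172, -2.126]
ft_force: [0.4, 0.0, -3.4]
width: 0.329
ee [0.5067 0.1769 0.1877] shift [-0.0009  0.1961 -0.1237]
turn [-0.04 -0.65 -0.03]
ft [ 0.43  0.03 -3.4 ] w 0.329 t 7.3
0.82 526 [0.65519086 0.00380078 0.005     ] [0.65508612 0.00309063 0.005     ]
```

View pics/w5.png

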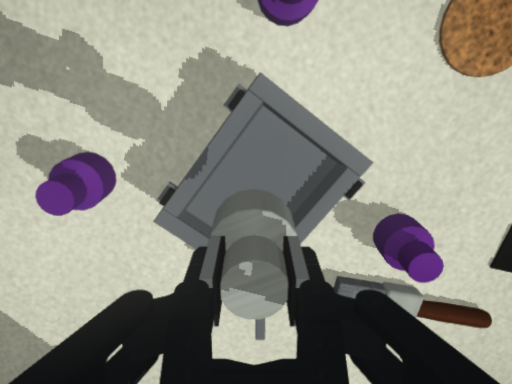

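View pics/s5.png

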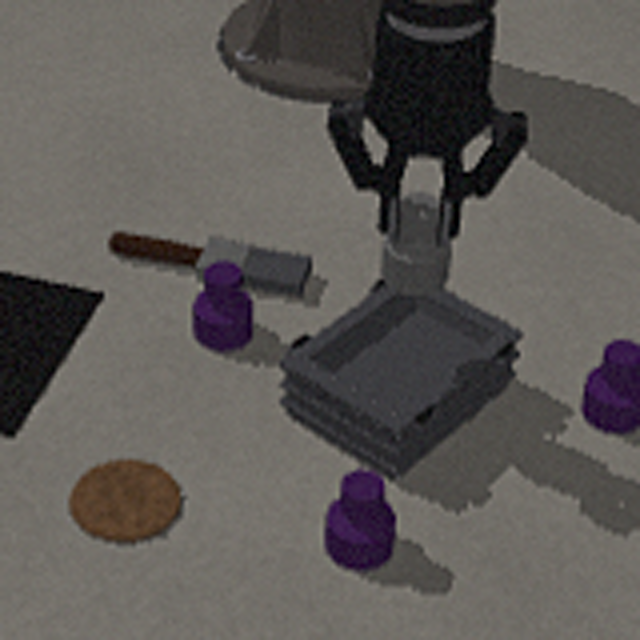

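```bash
python3 -m pendant '[[-1,0,0.035,-0.022,0,0,0],[-1,0,0.075,-0.047,0,-0.3,0],[-1,0,0.115,-0.072,0,-0.6,0],[-1,0,0.155,-0.097,0,-0.6,0],[-1,0,0.195,-0.122,0,-0.6,0]]'
python3 -m pendant '[[-1,0,0,0,0,0,0],[-1,0,0,0,0,0,0]]'
python3 -c "
from h import *
to([.658,.004,.067],(.16,-.987))
f,c,s=shoot('wrist','w6')
for d in r.masks_of(f,'coaster')[:2]:
    yy,xx=np.nonzero(d['mask']);print(d['confidence'],len(xx),d['box'],onz(c,(xx.mean(),yy.mean()),.005))
"
```

```text
time: 8.0
ee_pos: [0.655, 0.0001, 0.1809]
tool_rot: [2.122, 0.168, -2.151]
ft_force: [1.1, 0.8, -3.8]
width: 0.331
time: 8.2
ee_pos: [0.6541, -0.0028, 0.1771]
tool_rot: [2.118, 0.163, -2.159]
ft_force: [-0.0, -0.1, -3.9]
width: 0.335
ee [ 0.6541 -0.0028  0.1771] shift [ 0.11   -0.0063 -0.007 ]
turn [-0.29  1.12 -0.12]
ft [-0.01 -0.06 -3.92] w 0.335 t 8.2
0.68 5380 [245.0, 157.0, 85.2, 79.6] [0.66194538 0.00454773 0.005     ]
```

View pics/w6.png

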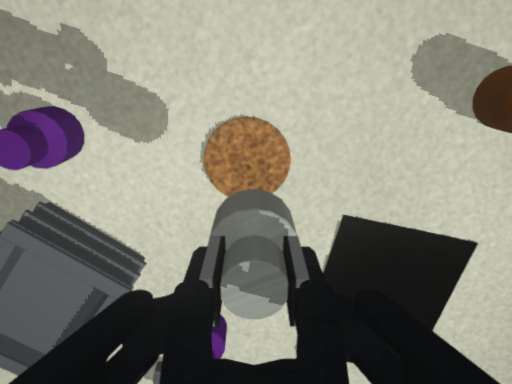

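```bash
python3 -m pendant '[[-1,0.03,-0.007,-0.008,-0.3,0.5,0],[-1,0.06,-0.007,-0.008,-0.3,1.1,0],[-1,0.09,-0.007,-0.008,-0.3,1.1,0],[-1,0.098,-0.007,-0.008,-0.3,1.1,0],[-1,0.098,-0.007,-0.008,-0.3,1.1,0]]'
python3 -c "
from h import *
to([.659,.0045,.067],(.16,-.987))
f,c,s=shoot('scene');crop(f,180,130,330,280,4,'s7')"
```

```text
time: 8.8
ee_pos: [0.6567, 0.0111, 0.0793]
tool_rot: [2.131, 0.182, -2.136]
ft_force: [-1.0, -0.4, -2.7]
width: 0.329
ee [0.6567 0.0111 0.0793] shift [ 0.0123  0.0069 -0.0011]
turn [0.51 0.12 0.07]
ft [-1.04 -0.4  -2.75] w 0.329 t 8.8
```

View pics/s7.png

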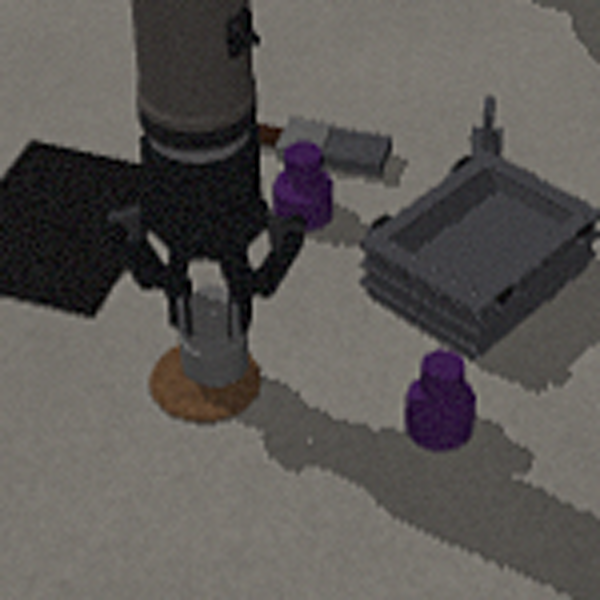

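```bash
python3 -m pendant '[[-1,0.002,0.007,-0.002,0.5,0.1,0],[-1,0.004,0.007,-0.002,0.5,0.1,0],[-1,0.007,0.007,-0.002,0.5,0.1,0],[-1,0.01,0.007,-0.002,0.5,0.1,0],[-1,0.01,0.007,-0.002,0.5,0.1,0]]'
python3 -c "
from h import *
to([.659,.0045,.067],(.16,-.987))"
```

```text
time: 9.35
ee_pos: [0.6612, 0.0045, 0.0708]
tool_rot: [2.141, 0.173, -2.136]
ft_force: [0.4, 0.2, -3.6]
width: 0.331
ee [0.6612 0.0045 0.0708] shift [ 0.0038 -0.0003  0.0021]
turn [-0.02 -0.15  0.06]
ft [ 0.35  0.17 -3.62] w 0.331 t 9.35
```

```bash
python3 -m pendant '[[-1,0.002,0,0.001,0,0,0],[-1,0.003,0,0.001,0,0,0],[-1,0.004,0,0.001,0,0,0],[-1,0.005,0,0.001,0,0,0],[-1,0.005,0,0.001,0,0,0]]'
python3 -c "
from h import *
to([.659,.0045,.067],(.16,-.987))"
```

```text
time: 9.85
ee_pos: [0.6602, 0.0044, 0.0657]
tool_rot: [2.141, 0.173, -2.136]
ft_force: [-0.5, 0.1, -4.2]
width: 0.331
ee [0.6602 0.0044 0.0657] shift [-0.0013 -0.0003  0.0011]
turn [-0.03 -0.15  0.06]
ft [-0.47  0.06 -4.18] w 0.331 t 9.85
```

```bash
python3 -m pendant '[[-1,0.001,0,0.001,0,0,0],[-1,0.002,0,0.001,0,0,0],[-1,0.003,0,0.001,0,0,0],[-1,0.003,0,0.001,0,0,0]]'
python3 -c "
from h import *
to([.659,.0045,.067],(.16,-.987))"
```

```text
time: 10.25
ee_pos: [0.6602, 0.0046, 0.0654]
tool_rot: [2.144, 0.173, -2.133]
ft_force: [-2.4, -0.3, 6.9]
width: 0.334
ee [0.6602 0.0046 0.0654] shift [-0.0016 -0.0001  0.0012]
turn [-0.02 -0.31  0.03]
ft [-2.38 -0.29  6.89] w 0.334 t 10.25
```

```bash
python3 -m pendant '[[-1,0,0,0,0,0,0],[1,0,0,0,0,0,0],[1,0,0,0,0,0,0],[1,0,0,0,0,0,0],[1,0,0,0,0,0,0]]'
python3 -m pendant '[[1,0,0,0,0,0,0],[1,-0.02,0,0,0,0,0],[1,-0.06,0,0,0,0,0],[1,-0.11,0,0,0,0,0],[1,-0.15,0,0,0,0,0]]'
python3 -c "
from h import *
to([.659,.0045,.067],(.16,-.987))
f,c,s=shoot('wrist','w8');np.savez('w8.npz',**c)
ft,ct,_=shoot('top')
for f_,c_ in((f,c),(ft,ct)):
 for d in r.masks_of(f_,'weight')[:4]:
    yy,xx=np.nonzero(d['mask']);print(round(d['confidence'],2),len(xx),np.round(d['box']),onz(c_,(xx.mean(),yy.mean()),.03).round(3))
crop(ft,180,130,330,280,4,'t8')
"
```

```text
time: 10.75
ee_pos: [0.6603, 0.0046, 0.0653]
tool_rot: [2.144, 0.173, -2.133]
ft_force: [-0.3, 0.5, 0.2]
width: 0.981
time: 11.25
ee_pos: [0.6598, 0.0046, 0.218]
tool_rot: [2.146, 0.173, -2.13]
ft_force: [0.6, -0.1, 0.7]
width: 0.999
ee [0.6598 0.0046 0.218 ] shift [0.151 0.    0.002]
turn [-0.02 -0.43  0.04]
ft [ 0.58 -0.11  0.66] w 0.999 t 11.25
0.83 3235 [ 76. 143.  78.  61.] [0.657 0.172 0.03 ]
0.56 2098 [253. 168.  52.  59.] [0.66  0.005 0.03 ]
0.68 256 [273. 237.  20.  17.] [0.458 0.02  0.03 ]
0.53 214 [275. 170.  16.  18.] [0.655 0.005 0.03 ]
0.49 265 [218. 166.  16.  14.] [0.653 0.173 0.03 ]
0.49 241 [162. 235.  19.  19.] [0.47  0.329 0.03 ]
```

View pics/w8.png

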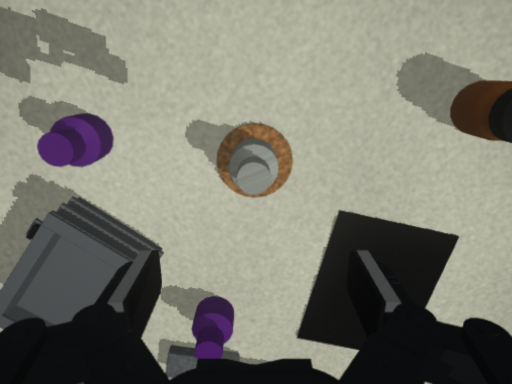

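View pics/t8.png

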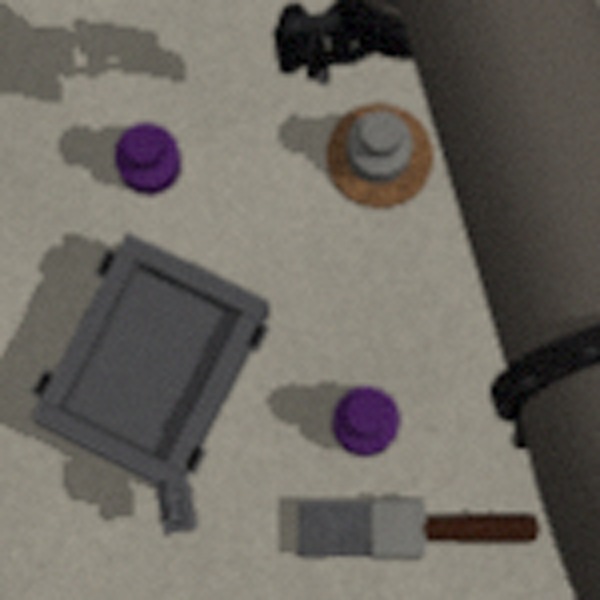

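The weight stands upright and free near the middle of the coaster, in wrist px (254,165) against coaster (255,160). Now on to the tab.

```bash
python3 -m pendant '[[1,0,-0.033,0.032,0,0,0],[1,0,-0.068,0.066,0,0,0],[0.5,0,-0.103,0.1,0,0,0],[0,0,-0.138,0.134,0,0,0],[0,0,-0.173,0.168,0,-0.4,0]]'
python3 -m pendant '[[0,0,0,0,0,0,0],[0,0,0,0,0,0,0],[0,0,0,0,0,0,0]]'
python3 sh.py w9
python3 -c "
from h import *
to([.45,.16,.22],(.16,-.987))"
```

```text
time: 11.95
ee_pos: [0.4637, 0.1488, 0.2135]
tool_rot: [2.135, 0.171, -2.14]
ft_force: [0.1, 0.5, 0.1]
width: 0.516
time: 12.25
ee_pos: [0.4641, 0.1473, 0.2125]
tool_rot: [2.134, 0.168, -2.142]
ft_force: [0.8, -0.4, 0.4]
width: 0.501
[0.4641 0.1473 0.2125] 0.0219
ee [0.4645 0.1471 0.2127] shift [-0.0073 -0.015   0.0124]
turn [-0.21  0.2  -0.05]
ft [0.19 0.11 0.49] w 0.5 t 12.3
```

View pics/w9.png

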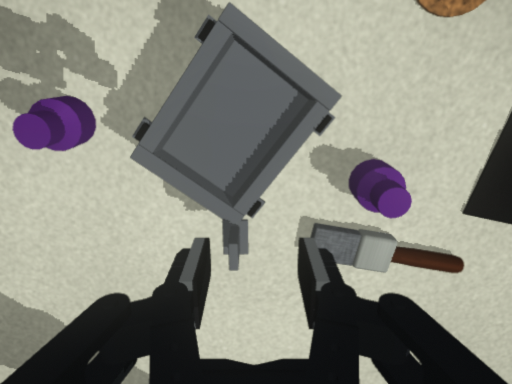

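```bash
python3 -m pendant '[[0,0.02,-0.007,0.01,0,0,0],[0,0.045,-0.007,0.015,0,0,0],[0,0.045,-0.007,0.015,0,0,0],[0,0.045,-0.007,0.015,0,0,0]]'
python3 sh.py w10
python3 -c "
from h import *
to([.3995,.1536,.087],(.16,-.987))
import cv2
a=cv2.imread('pics/w10.png')[120:384,130:370];cv2.imwrite('pics/w10c.png',cv2.resize(a,None,fx=2.2,fy=2.2))
a=cv2.imread('pics/w9.png')[200:300,190:290];cv2.imwrite('pics/w9c.png',cv2.resize(a,None,fx=5,fy=5))"
```

```text
time: 12.7
ee_pos: [0.4494, 0.1507, 0.1676]
tool_rot: [2.136, 0.165, -2.145]
ft_force: [0.3, 0.2, -0.4]
width: 0.496
[0.4494 0.1507 0.1676] 0.0344
ee [0.45   0.1512 0.1684] shift [ 0.0815 -0.0102  0.0494]
turn [-0.32  0.12 -0.02]
ft [ 0.04 -1.03  0.67] w 0.501 t 12.75
```

View pics/w10c.png

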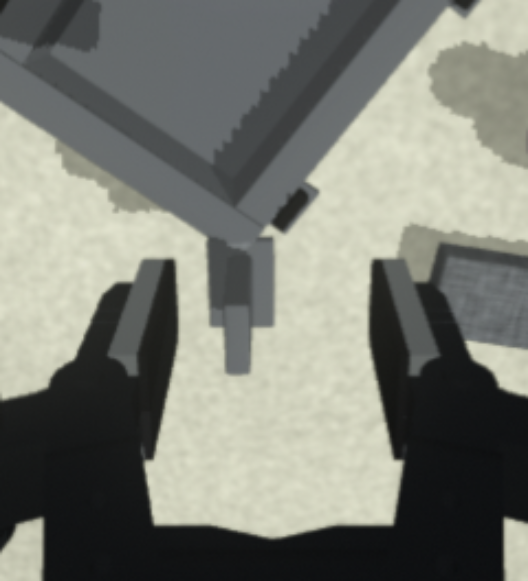

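View pics/w9c.png

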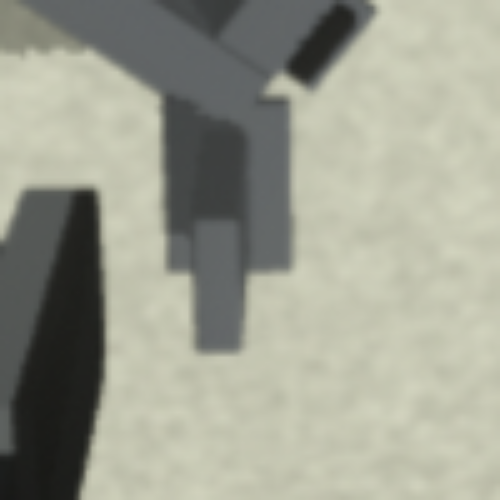

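```bash
python3 - <<'E'
from h import *
L=lambda n:{k:np.load(n+".npz")[k] for k in("F","cx","cy","k","R","t")}
a,b=L("w9"),L("w10")
print(tri([(a,(233.6,257)),(b,(238.2,274.5))]))
print(onz(a,(233.6,257),.09),onz(b,(238.2,274.5),.09))
p,q=onz(b,(130+238/2.2,120+306/2.2),.09),onz(b,(130+238/2.2,120+374/2.2),.09);print(p,q,(q-p)/np.linalg.norm(q-p))
to([.3995,.1536,.087],(.16,-.987))
E
```

```text
(array([0.40131545, 0.15349056, 0.09169545]), [array([ 0.1, -0. ]), array([-0.1,  0. ])])
[0.40023459 0.15349367 0.09      ] [0.40016557 0.15334962 0.09      ]
[0.41230961 0.15507429 0.09      ] [0.38751552 0.15157794 0.09      ] [-0.99020316 -0.13963416  0.        ]
ee [0.45   0.1512 0.1684] shift [ 0.0815 -0.0102  0.0494]
turn [-0.32  0.12 -0.02]
ft [ 0.04 -1.03  0.67] w 0.501 t 12.75
```

```bash
python3 -m pendant '[[0,0.02,-0.005,0.025,0,0,0],[0,0.035,-0.01,0.0487,-0.3,0.1,0],[0,0.035,-0.01,0.0487,-0.3,0.1,0],[0,0.035,-0.01,0.0487,-0.3,0.1,0]]'
python3 -c "
from h import *
to([.4003,.1534,.087],(.15,-.987))"
```

```text
time: 13.15
ee_pos: [0.4017, 0.1537, 0.1346]
tool_rot: [2.141, 0.171, -2.135]
ft_force: [0.8, 0.1, 1.0]
width: 0.5
ee [0.4017 0.1537 0.1346] shift [0.0476 0.0001 0.0016]
turn [ 0.54 -0.15 -0.02]
ft [0.78 0.09 1.03] w 0.5 t 13.15
```

```bash
python3 -m pendant '[[0,0.02,0,0.0015,0.3,-0.1,0],[0,0.04,0,0.0015,0.3,-0.1,0],[0,0.0475,0,0.0015,0.3,-0.1,0],[0,0.0475,0,0.0015,0.3,-0.1,0],[0,0.0475,0,0.0015,0.3,-0.1,0]]'
python3 -c "
from h import *
to([.4003,.1534,.087],(.155,-.987))
f,c,s=shoot('wrist','w11')"
```

```text
time: 13.65
ee_pos: [0.4018, 0.154, 0.0881]
tool_rot: [2.145, 0.166, -2.138]
ft_force: [-0.6, -0.5, 0.1]
width: 0.5
ee [0.4018 0.154  0.0881] shift [0.0011 0.0004 0.0016]
turn [-0.08 -0.17  0.02]
ft [-0.57 -0.49  0.11] w 0.5 t 13.65
```

View pics/w11.png

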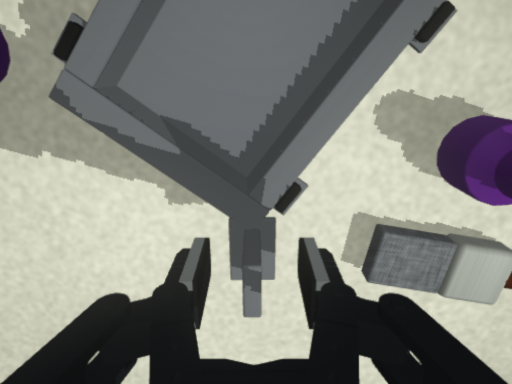

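The tab is centred between the jaws at px (252,290). Closing on it.

```bash
python3 -m pendant '[[-1,0.001,0,0.001,0,0,0],[-1,0.001,0,0.001,0,0,0],[-1,0.001,0,0.001,0,0,0],[-1,0.001,0,0.001,0,0,0],[-1,0.001,0,0.001,0,0,0]]' 90
python3 -m pendant '[[-1,0,0,0,0,0,0],[-1,0,0,0,0,0,0]]'
python3 -c "
from h import *
to([.4003,.1534,.087],(.155,-.987))
f,c,s=shoot('wrist','w12')"
```

```text
time: 14.2
ee_pos: [0.4011, 0.1543, 0.0879]
tool_rot: [2.145, 0.168, -2.135]
ft_force: [-2.0, -0.5, 5.8]
width: 0.076
time: 14.4
ee_pos: [0.4012, 0.1543, 0.088]
tool_rot: [2.145, 0.168, -2.135]
ft_force: [1.1, 0.2, -0.1]
width: 0.076
ee [0.4012 0.1543 0.088 ] shift [0.0009 0.0008 0.001 ]
turn [ 0.05 -0.28  0.  ]
ft [ 1.1   0.17 -0.06] w 0.076 t 14.4
```

View pics/w12.png

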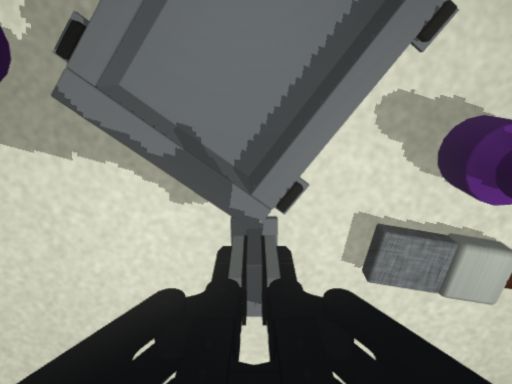

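```bash
python3 -m pendant '[[-1,-0.004,0,-0.0008,0,-1.3,0],[-1,-0.008,0,-0.0017,0,-2.6,0],[-1,-0.012,0,-0.0026,0,-3.9,0],[-1,-0.012,0,-0.0026,0,-3.9,0]]' 110
python3 -c "
from h import *
to([.4003,.1534,.087],(.155,-.987))
f,c,s=shoot('scene');crop(f,250,120,350,220,6,'s13')"
```

```text
time: 14.85
ee_pos: [0.4039, 0.1547, 0.1]
tool_rot: [2.069, 0.162, -2.205]
ft_force: [-1.6, -0.7, 1.9]
width: 0.072
ee [0.4039 0.1547 0.1   ] shift [0.0132 0.0008 0.003 ]
turn [0.01 3.65 0.01]
ft [-1.6  -0.71  1.9 ] w 0.072 t 14.85
```

View pics/s13.png

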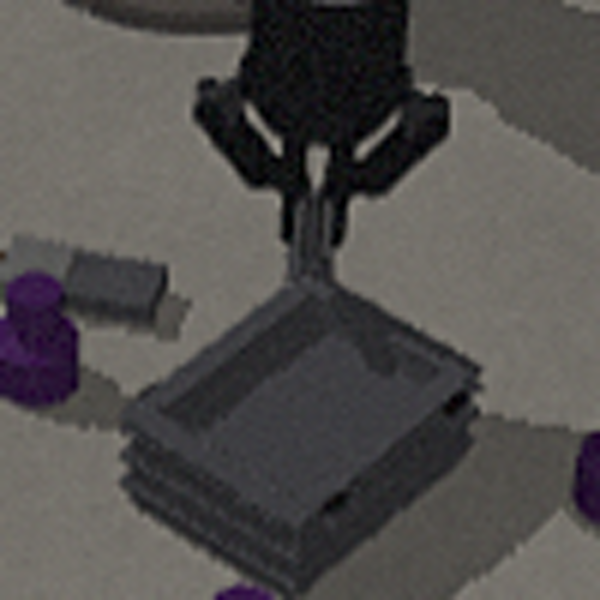

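```bash
python3 -m pendant '[[-1,-0.004,0,-0.0008,0,-1.2,0],[-1,-0.008,0,-0.0016,0,-2.4,0],[-1,-0.0105,0,-0.002,0,-3.2,0],[-1,-0.0105,0,-0.002,0,-3.2,0],[-1,-0.0105,0,-0.002,0,-3.2,0]]'
python3 -c "
from h import *
to([.4003,.1534,.087],(.155,-.987))
f,c,s=shoot('scene');crop(f,250,120,350,220,6,'s14')
f,c,s=shoot('wrist','w14')
"
```

```text
time: 15.4
ee_pos: [0.4066, 0.1549, 0.1101]
tool_rot: [2.006, 0.156, -2.259]
ft_force: [-0.9, -0.7, 1.3]
width: 0.072
ee [0.4066 0.1549 0.1101] shift [0.0237 0.0005 0.0037]
turn [-0.02  6.78 -0.01]
ft [-0.88 -0.65  1.27] w 0.072 t 15.4
```

View pics/s14.png

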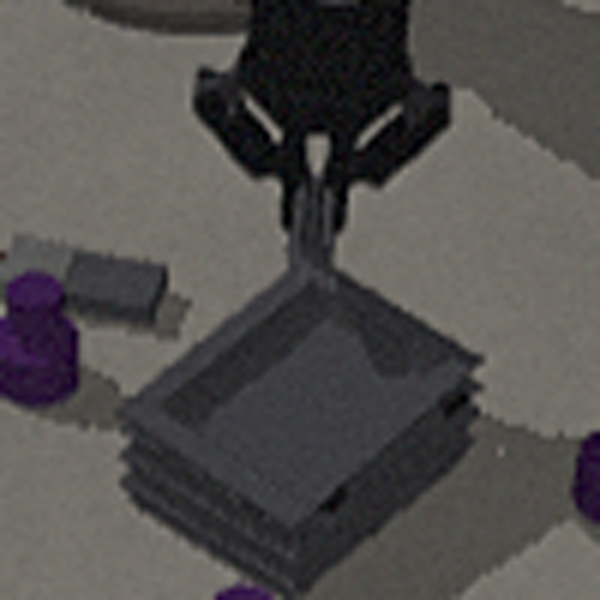

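View pics/w14.png

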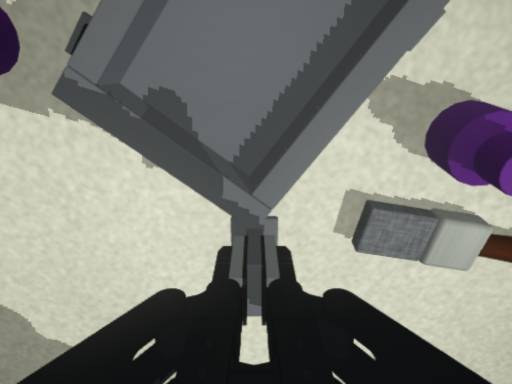

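The tab corner is up about 22 mm and the far corner is still down, with 1.3 N pressing there. I'll hold briefly, then lift straight up slowly.

```bash
python3 -m pendant '[[-1,0,0,0,0,0,0],[-1,0,0,0,0,0,0],[-1,0,0,0,0,0,0]]' 
python3 -m pendant '[[-1,-0.005,0,0.0006,0,0,0],[-1,-0.010,0,0.0012,0,0,0],[-1,-0.015,0,0.0018,0,0,0],[-1,-0.022,0,0.0026,0,0,0],[-1,-0.03,0,0.0035,0,0,0]]' 
python3 -c "
from h import *
to([.4003,.1534,.087],(.155,-.987))
f,c,s=shoot('scene');crop(f,250,120,350,220,6,'s15')
"
```

```text
time: 15.8
ee_pos: [0.4066, 0.1549, 0.1102]
tool_rot: [2.007, 0.156, -2.258]
ft_force: [0.1, -0.4, 0.4]
width: 0.07
time: 16.3
ee_pos: [0.4065, 0.1549, 0.1409]
tool_rot: [2.006, 0.156, -2.259]
ft_force: [-1.0, 0.0, -0.9]
width: 0.071
ee [0.4065 0.1549 0.1409] shift [ 0.0543  0.0005 -0.    ]
turn [ 0.    6.78 -0.01]
ft [-1.02  0.03 -0.85] w 0.071 t 16.3
```

View pics/s15.png

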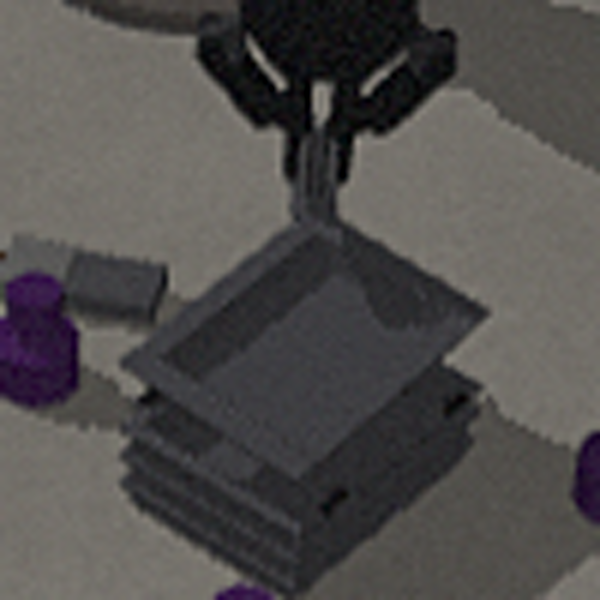

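```bash
python3 -m pendant '[[-1,-0.02,0,0.0024,0,0,0],[-1,-0.04,0,0.0048,0,1.5,0],[-1,-0.06,0,0.007,0,3.5,0],[-1,-0.08,0,0.0095,0,5.5,0],[-1,-0.085,0,0.010,0,6.8,0]]' 
python3 -m pendant '[[-1,0,0,0,0,0,0],[-1,0,0,0,0,0,0]]' 
python3 -c "
from h import *
to([.424,-.176,.22],(.155,-.987))
ft,ct,_=shoot('top');fs,cs,_=shoot('scene')
for f,c in((ft,ct),(fs,cs)):
  for d in r.masks_of(f,'mat')[:3]:
    yy,xx=np.nonzero(d['mask']);print(round(d['confidence'],2),len(xx),np.round(d['box']),onz(c,(xx.mean(),yy.mean()),.003).round(4))
"
```

```text
time: 16.85
ee_pos: [0.4084, 0.1562, 0.2302]
tool_rot: [2.15, 0.169, -2.131]
ft_force: [0.6, 1.0, -1.3]
width: 0.071
time: 17.05
ee_pos: [0.4081, 0.156, 0.2298]
tool_rot: [2.15, 0.168, -2.131]
ft_force: [0.2, -0.3, -1.8]
width: 0.067
ee [0.4081 0.156  0.2298] shift [0.0095 0.3305 0.036 ]
turn [ 0.02 -0.49  0.  ]
ft [ 0.21 -0.34 -1.81] w 0.067 t 17.05
0.61 2979 [334. 214.  46.  62.] [ 0.5216 -0.1607  0.003 ]
0.63 1615 [195. 188.  64.  40.] [ 0.5322 -0.1583  0.003 ]
```

```bash
python3 -m pendant '[[-1,0,0.02,0.002,0,0,0],[-1,0,0.055,0.0056,0,0,0],[-1,0,0.095,0.0097,0,0,0],[-1,0,0.135,0.0138,0,0,0],[-1,0,0.175,0.0179,0,0,0]]' 
python3 -m pendant '[[-1,0,0.04,0.004,0,0,0],[-1,0,0.08,0.008,0,0,0],[-1,0,0.115,0.012,0,0,0],[-1,0,0.14,0.0145,0,0,0],[-1,0,0.15,0.0155,0,0,0]]' 
python3 -m pendant '[[-1,0,0,0,0,0,0],[-1,0,0,0,0,0,0],[-1,0,0,0,0,0,0]]' 
python3 -c "
from h import *
to([.426,-.176,.225],(.155,-.987))
fs,cs,_=shoot('scene','s16');ft,ct,_=shoot('top','t16')
"
```

```text
time: 17.75
ee_pos: [0.4173, -0.0212, 0.2284]
tool_rot: [2.147, 0.169, -2.134]
ft_force: [0.2, -0.2, -1.1]
width: 0.071
time: 18.25
ee_pos: [0.4247, -0.1752, 0.2273]
tool_rot: [2.148, 0.163, -2.139]
ft_force: [-0.2, 0.2, -0.9]
width: 0.074
time: 18.55
ee_pos: [0.4249, -0.1732, 0.2271]
tool_rot: [2.146, 0.168, -2.138]
ft_force: [1.0, 0.7, -0.6]
width: 0.07
ee [ 0.4249 -0.1732  0.2271] shift [ 0.0021  0.003  -0.0007]
turn [-0.09 -0.22  0.11]
ft [ 0.97  0.66 -0.63] w 0.07 t 18.55
```

View pics/s16.png

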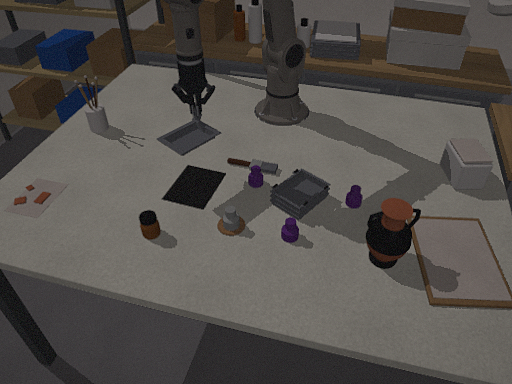

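View pics/t16.png

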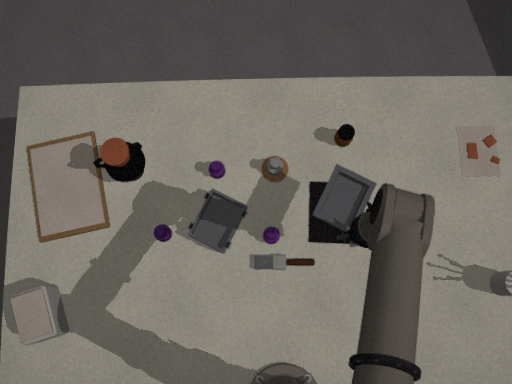

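```bash
python3 - <<'E'
from h import *
fs,cs,_=shoot('scene');ft,ct,_=shoot('top')
print(tri([(ct,(344,198)),(cs,(189,137))]))
for uvt,uvs in(((333,166),(190,153)),((374,186),(157,138)),((314,212),(221,132))): print(tri([(ct,uvt),(cs,uvs)]))
for n in('weight','coaster','brush','jar','vase','stack','tray'):
  for f,c,k in((ft,ct,'t'),(fs,cs,'s')):
    for d in r.masks_of(f,n)[:4]:
      yy,xx=np.nonzero(d['mask'])
      if d['confidence']>.45: print(n,k,round(d['confidence'],2),xx.mean().round(1),yy.mean().round(1),len(xx),onz(c,(xx.mean(),yy.mean()),.03).round(3))
crop(ft,300,150,400,250,6,'t17');crop(fs,140,80,340,250,4,'s17')
print(np.abs(r.state()['qd']).max())
E
```

```text
(array([ 0.52558681, -0.15757559,  0.18723527]), [array([-0.4,  0.1]), array([-0.3, -0.1])])
(array([ 0.60555987, -0.12736989,  0.19430338]), [array([-2.7,  1. ]), array([-2.6, -0.5])])
(array([ 0.55580511, -0.23965041,  0.1883535 ]), [array([ 1. , -0.4]), array([1. , 0.2])])
(array([ 0.48957379, -0.07559624,  0.19582979]), [array([-1.6,  0.5]), array([-1.4, -0.2])])
weight t 0.75 162.4 231.1 229 [0.474 0.328 0.03 ]
weight t 0.67 217.1 167.7 239 [0.655 0.171 0.03 ]
weight t 0.56 271.1 234.7 209 [0.456 0.021 0.03 ]
weight t 0.49 274.8 166.0 220 [0.656 0.004 0.03 ]
weight s 0.86 354.1 197.4 323 [0.482 0.332 0.03 ]
weight s 0.68 230.4 219.0 366 [0.663 0.006 0.03 ]
weight s 0.53 289.7 231.4 324 [0.666 0.177 0.03 ]
weight s 0.48 255.2 177.5 268 [0.469 0.024 0.03 ]
coaster t 0.51 274.6 171.8 253 [0.639 0.005 0.03 ]
coaster s 0.73 230.7 228.9 176 [0.699 0.019 0.03 ]
brush t 0.55 279.1 261.4 646 [0.381 0.002 0.03 ]
brush s 0.54 254.7 164.8 382 [0.408 0.005 0.03 ]
jar t 0.76 343.9 135.2 354 [ 0.745 -0.204  0.03 ]
jar s 0.92 149.3 224.6 466 [ 0.743 -0.204  0.03 ]
vase t 0.75 121.3 159.9 1577 [0.687 0.452 0.03 ]
vase s 0.63 390.2 232.2 2563 [0.597 0.442 0.03 ]
stack t 0.58 218.0 220.1 2326 [0.502 0.171 0.03 ]
stack s 0.67 298.9 193.3 1977 [0.507 0.17  0.03 ]
tray t 0.6 343.6 198.3 2442 [ 0.556 -0.19   0.03 ]
tray s 0.85 187.8 136.3 1201 [ 0.311 -0.268  0.03 ]
0.0011402160743723161
```

View pics/s17.png

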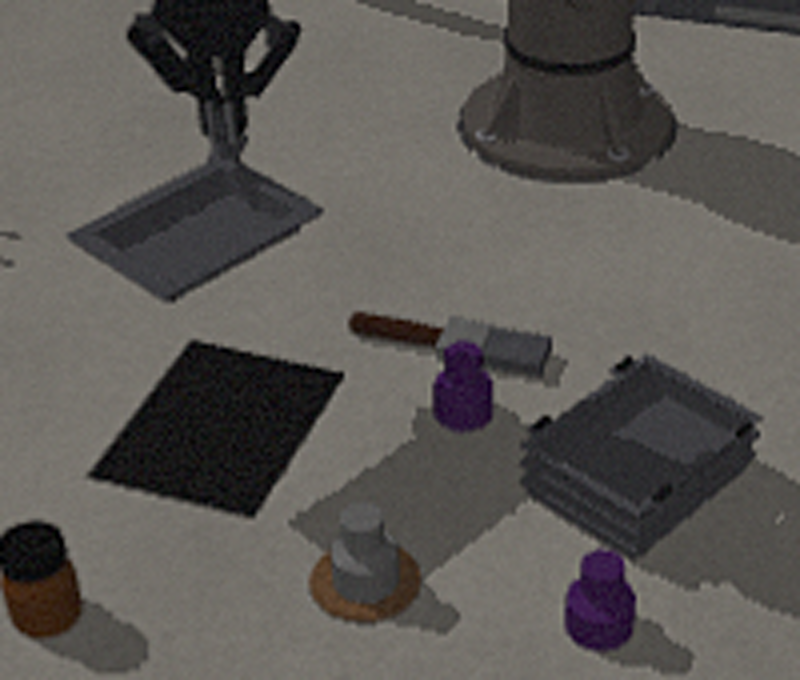

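View pics/t17.png

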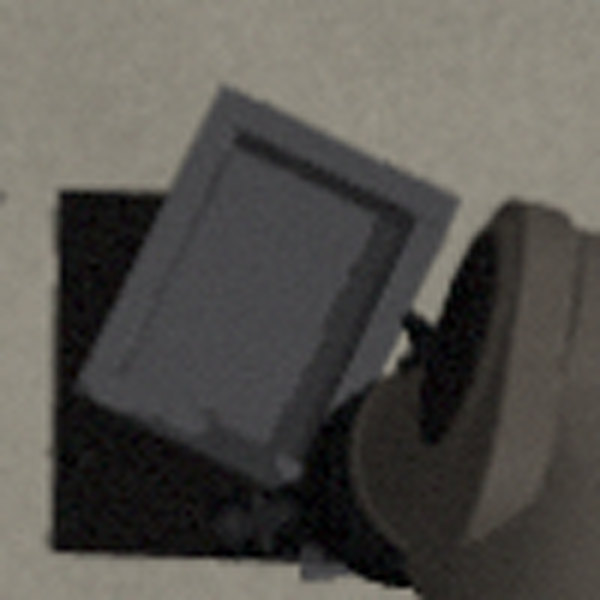

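The tray is level at about 17 cm, over the mat's middle and still. The stack, weight, brush, jar and vase are where they should be, so I'm handing in.

```bash
python3 -c "
from rig import r
print(r.sign_off()); s=r.state(); print(s['time'],s['ee_pos'],s['width'])"
```

```text
the job is handed in; nothing more can be done
None
the job is handed in; nothing more can be done
```

The job is done and handed in at about 19 s of the 67 s allowed. `sign_off` gives no verdict, so what follows rests on my own checks.

**What I did**
- **Weight:** I took the grey weight out of the top tray by its knob, stood it on the cork coaster and let go.
- **Peel:** I gripped the tray's tab and turned it about 7° around the far corner. By the tool pose, the tab corner rose about 22 mm. The far corner stayed down, with a light net push of 1–2 N on the tool.
- **Present:** I lifted the tray straight off, levelled it and carried it over the black mat, still held by the tab.

**Last checks**
- **Tray:** Its middle measured (0.526, −0.158) against the mat's (0.526, −0.160), with its underside about 17 cm up. It was level to about 0.2° by the tool pose, and the arm was still.
- **Weight:** It stands upright on the coaster, within about 5 mm of its centre.
- **Stack and bystanders:** The jar, vase and brush measured within about 2 mm of their first positions. The stack was not measured separately at the start. At the end it was within about 1 cm of where the tray on top of it had stood.

**Disagreements:** The scene and top cameras differed by up to about 1 cm in x for the mat and coaster, so I used the middle of the two. Hand-read tray corners also gave heights spread over about 8 mm. Both are well inside the limits, and no check failed.

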